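Load the spring scale, then hold its sprung rod at the mark

ROBOT

A 6-joint arm with a two-finger parallel gripper is mounted at the origin on the work surface. World frame = base frame: x ahead of the robot, y to its left, z up, the work surface at z = 0. Lengths are in m, angles in rad, forces in N, time in s.
With the tool pointing down it reaches from about 0.25 to 0.725 m from the base axis. Payload 4 kg.
Tool frame: the origin (TCP) lies between the finger pads; the fingertips stand 11 mm ahead of it and the grasp point (between the pads) lies 8 mm behind it (bot.tip_extent is the distance from the TCP to the fingertips, in m); z points along the fingers, y is the line along which they close (so a half turn about z gives the same grasp; the last joint's range is limited). The gripper opens to 85 mm and grips with 20 to 120 N. Pads are 22 mm wide; open, the fingers measure 114 mm over their backs; the gripper's body (76 mm by 85 mm) begins 54 mm behind the grasp point. The pads swing forward as they close: fully open they stand 13 mm farther back than shut.
Start: joints at [-1.187, 0.241, 0.005, 1.335, 0, 1.571], TCP at [0.187, -0.464, 0.242] pointing down, gripper open.
Joint ranges: [-2.72, 2.72], [-1.05, 1.87], [-1.09, 1.28], [-1.99, 2.15], [-1.42, 1.44], [-3.14, 3.14]. Speed limits (rad/s): [2.79, 2.79, 3.14, 3.14, 3.14, 3.14].

INTERFACE

Orientations are given as a unit quaternion [x, y, z, w].
In Python, from workcell import bot gives the robot as it stands. The module is installed in compiled form; this text tells all that it offers.
- The arm moves only by the tool drive_tool, never from a script. Its argument "rows" is a list of rows, each an object of numbers: "dx", "dy", "dz": the shift along the tool's x, y, z in units of 50 mm (1.0 is 50 mm); "wx", "wy", "wz": the turn, a rotation vector about the tool's x, y, z in units of 5 degrees (1.0 is 5 degrees); "hand": the finger opening in mm, from 0 to 85.4. A call has 1 to 20 rows; each row is the pose to reach, as a shift and turn from the pose commanded when the call began, along the tool's axes at that moment; what a row does not reach only later rows make up. A row lasts 1/10 s, in which the tool goes at most 50 mm and 8.59 degrees, less where a joint would pass 70% of its speed; a pose out of reach is approached as far as the arm can. A call with a gripper value outside its range is refused whole. The fingers move at their own pace and stop on an object; the grip force is fixed at half the most. Time passes only in rows, so rows that repeat a pose let the fingers close. It gives the time, the measured TCP pose, the force, the opening and the grip force at its end, in the units of the state.
- bot.get_obs(): the state, without advancing time (a new reading comes with each control period).
- bot.camera(name): name is "scene" or "top"; returns the picture (400x640x3 uint8, red, green, blue); there is no depth.
- bot.get_calibration(name): a dict with "vfov" (degrees; the focal length in pixels is half the picture's height over the tangent of half this angle, whatever the lens; pixels are square), "cx", "cy" (the principal point, pixels), "origin" and "rotation" of the camera in the world. Camera axes: x right, y up, looking along -z (the intrinsics and any distortion apply to the point x, -y, -z); pixel columns grow to the right and rows downward; lengths in m; the calibration is good to about 2 mm. A picture is of the moment at which its call begins. get_calibration takes no time and is no camera call.
- bot.job_done(): hands the job in; it is judged then, once.
Trained networks look in the newest picture that a camera, given by its name, has taken for a name from the list of things; names that differ only in an ending like _2 or _b are one class to them, and where a whole thing is asked for, a point or a joint stands for the part that bears it (a point fixed in the world has none). Each returns a list of dicts, best first, with "score" (0 to 1); they miss things now and then, are a little off and sometimes report something else, mostly with a low value. They report only what shows in the picture. A call takes as long as a camera call. They do not tell look-alikes from the thing itself.
- bot.look_for(camera, thing): "extent" ([centre column, centre row, width, height] in pixels, round what is visible of it).
- bot.outline_of(camera, thing): "region" (400x640 bool, what is visible of it) and "extent" ([centre column, centre row, width, height] in pixels, round what is visible of it).
The state is a dict: "clock": time; "joint_pos": joint angles; "joint_vel": joint speeds; "tau": joint torques, N m; "eef_pos": TCP position; "tool_rot": TCP orientation; "ft_force": force on the tool from outside, world axes, zero at the start; "ft_torque": the same for the moment, N m; "grip_width": finger opening in m; "grasp_force": force on a finger pad.
Only numpy, scipy, OpenCV 4.12 (cv2) and the standard library are available. Lean on these libraries where they do the work, as an engineer would, in place of code of your own. Each camera call takes 0.05 s, during which the arm holds its last target. There are 200 camera calls.

TASK

Set steel bosses gently into the scale's pan until the pan's pointer stands inside the window of the gate on the scale's post. Then pull the scale's sprung rod out by its grip block until the collar on the rod is level with the front end of its channel, and finish while still holding it there for the reading. Do not shift the gate or disturb the hammer, the plate and the tin.

Things in the scene. Friction and masses are not known exactly. Their poses are not given: they have to be found in the camera images.
- scale: grey base plate of the scale, fixed, 240 x 340 x 20 mm; own x runs away from the robot, y to the left, z up. Origin at bench level under the plate, 80 mm behind (+x of) its front edge, mid-width. Pan on its left half, rod along x on its right half, 120 mm right of the origin.
- pan: aluminium pan on the scale's spring, 120 mm (scale x) by 190 mm (scale y), rim 9 mm above its floor; axes as the scale. Origin = pan_floor. It slides straight down without tipping, about 9 mm for each boss (spring 305 N/m), stop after 36 mm; it settles in under 1 s.
- pan_floor (a point): centre of the pan's floor, on its upper face; about 100 mm above the bench while empty. Two bosses fit side by side 45 mm left and right of it (scale y).
- pan_pointer (a point): point on the pointer, a thin dark pin (4 mm across) that sticks 60 mm out of the pan's far side and past the gate's bars; moves up and down with the pan
- window (a point): middle of the window, the 15 mm high gap between the two level bars of the gate: a steel sleeve on a 130 mm high post beyond the pan (95 mm from its centre in scale x, 32 mm left of the pointer). Its height varies, 10 to 20 mm below the empty pan's pointer; friction holds it. The pointer is in the window within 7 mm above or below this point; one or two bosses bring it there.
- rod: sprung rod of the scale with its grip block; slides along scale x and is drawn out towards the robot (scale -x), up to 120 mm; its spring pulls back with 3 N at home plus 80 N/m, so about 8 to 10 N at the mark. Origin on the rod's axis, 62 mm above the bench, under the grip block's middle.
- rod_grip (a point): centre of the upright grip block at the rod's front end: 30 mm (scale x) by 16 mm (scale y) by 55 mm high, its top 105 mm above the bench; nothing stands beside it: pinch it from above across scale y
- rod_mark (a point): centre of the dark collar on the rod (22 mm across, 4 mm thick), the length mark; at home it lies in the open-topped channel 60 to 90 mm behind the channel's front end, differently each time, and is clamped to the rod and travels with it
- rod_mouth (a point): centre of the channel's front end face, on the rod's axis; fixed; axes as the scale. The rod is at its mark when rod_mark's scale x equals this point's, within 5 mm.
- boss0: turned steel boss, all three alike: foot disc 50 mm across and 12 mm thick with a round stub 20 mm across on top, 46 mm tall in all, standing upright, about 0.27 kg (8 % either way); origin at the centre of its underside
- boss0_mid (a point): middle of boss0, on its axis, 23 mm above its underside
- boss1: turned steel boss, all three alike: foot disc 50 mm across and 12 mm thick with a round stub 20 mm across on top, 46 mm tall in all, standing upright, about 0.27 kg (8 % either way); origin at the centre of its underside
- boss1_mid (a point): middle of boss1, on its axis, 23 mm above its underside
- boss2: turned steel boss, all three alike: foot disc 50 mm across and 12 mm thick with a round stub 20 mm across on top, 46 mm tall in all, standing upright, about 0.27 kg (8 % either way); origin at the centre of its underside
- boss2_mid (a point): middle of boss2, on its axis, 23 mm above its underside
- plate: steel plate 60 x 130 x 8 mm lying on the bench; to be left alone; origin under its centre
- hammer: hammer lying on the bench; to be left alone
- tin: open steel tin, 70 mm across, 80 mm tall; to be left alone; origin under its centre
Mind the look-alikes: they are no part of the job. Leave any green look-alike of the boss1 alone. What is shaped like the boss2 but black or green is not meant.

How it is judged:
On the way, in this order (a step that is already met when the one before it is completed fails the run):
1. the pointer rests in the window, with nothing but bosses on the pan and the robot touching neither (z of pan_pointer in the frame of window between -0.007 and 0.007 m and linear speed of pan below 0.01 m/s and contact force between each of the fingers, the arm and pan below 0.1 N and contact force between each of the fingers, the arm and boss0 below 0.1 N and contact force between each of the fingers, the arm and boss1 below 0.1 N and contact force between each of the fingers, the arm and boss2 below 0.1 N), for 0.4 s.
2. the rod is drawn out to its mark in the gripper (x of rod_mark in the frame of rod_mouth between -0.005 and 0.005 m and linear speed of rod below 0.01 m/s and contact force between the fingers and rod above 2 N and x of rod_grip in the frame of rod_mouth below -0.07 m and contact force between each of boss0, boss1, boss2 and rod below 0.1 N), for 0.2 s.
At the end, for the whole second after the job is handed in: The gripper holds the rod still with the collar within 5 mm of the channel's front end, and the loaded pan rests with its pointer within 7 mm of the window's middle, the robot touching neither pan nor bosses (all of step 1 and all of step 2); the arm keeps its last pose, push and grip.
It fails at once if the gate is shifted by more than 4 mm (distance of window from where it was at the start of the episode above 0.004 m).
It fails at once if a boss is dropped into the pan or the pan is knocked (pan faster than 0.45 m/s) (linear speed of pan above 0.45 m/s).
It fails at once if hammer, plate or tin moved by more than 30 mm (distance of any of hammer, plate, tin from where it was at the start of the episode above 0.03 m).
It also fails if it takes over 61 s, if anything falls off the work surface, if the arm or the gripper's body presses on something with over 40 N, if the wrist force passes 120 N, or if a joint passes its speed limit or range.

## Working session

There is one attempt and no reset: what is moved stays moved. The work goes in short steps, Python scripts to look and compute and a tool call to move; the robot and the scene stay as the last step left them, time stands still between calls to the robot, and variables do not carry over. Pictures are saved under pics/ and viewed, at most 10 in all, crops included, and the job is handed in when it is done.

Besides the shell and the picture viewer there is one more tool, called after ">>>" by a JSON object that holds its "op" and its "data". drive_tool: Moves the arm, as the interface text tells. Its arguments: {"type":"object","properties":{"rows":{"type":"array","items":{"type":"object","properties":{"dx":{"type":"number"},"dy":{"type":"number"},"dz":{"type":"number"},"wx":{"type":"number"},"wy":{"type":"number"},"wz":{"type":"number"},"hand":{"type":"number"}}}}},"required":["rows"]}

```bash
mkdir -p pics; python3 - <<'E'
from workcell import bot
import cv2,numpy as np
o=bot.get_obs();print(o['clock'],o['eef_pos'],o['tool_rot'],o['grip_width'])
for c in('scene','top'):
    im=bot.camera(c);cv2.imwrite(f'pics/{c}0.png',im[...,::-1]);k=bot.get_calibration(c);print(c,{a:(np.round(b,4).tolist() if not isinstance(b,str) else b) for a,b in k.items()})
    for t in['scale','pan','boss0','rod_grip','rod_mark','pan_pointer','window','tin']:
        print(t,[(np.round(r['extent']).tolist(),round(r['score'],2)) for r in bot.look_for(c,t)[:5]])
E
```

```text
0.0 [ 0.18698012 -0.46305033  0.24139932] [ 9.81644321e-01  1.90717830e-01 -2.18419130e-04 -1.04344130e-03] 0.08510178273749303
scene {'vfov': 54.4225, 'cx': 315.6926, 'cy': 199.3112, 'origin': [1.2271, -0.267, 0.7574], 'rotation': [0.3443, 0.2374, 0.5123, 0.7501]}
scale [([315.0, 248.0, 154.0, 118.0], 0.94)]
pan [([395.0, 201.0, 16.0, 21.0], 0.66), ([335.0, 217.0, 85.0, 44.0], 0.56)]
boss0 [([394.0, 203.0, 20.0, 21.0], 0.79), ([425.0, 178.0, 16.0, 19.0], 0.74), ([397.0, 234.0, 16.0, 24.0], 0.71), ([452.0, 257.0, 18.0, 21.0], 0.67), ([380.0, 166.0, 13.0, 21.0], 0.66)]
rod_grip [([258.0, 231.0, 20.0, 48.0], 0.58)]
rod_mark []
pan_pointer [([338.0, 217.0, 86.0, 48.0], 0.85)]
window [([356.0, 245.0, 30.0, 20.0], 0.56)]
tin [([179.0, 195.0, 28.0, 30.0], 0.56)]
top {'vfov': 57.4268, 'cx': 318.9372, 'cy': 193.2875, 'origin': [0.3288, 0.0099, 1.043], 'rotation': [0.0661, -0.0621, -0.6995, 0.7088]}
scale [([337.0, 170.0, 127.0, 96.0], 0.86)]
pan [([315.0, 164.0, 77.0, 47.0], 0.73), ([219.0, 218.0, 17.0, 15.0], 0.38)]
boss0 [([236.0, 198.0, 18.0, 12.0], 0.77), ([233.0, 118.0, 16.0, 17.0], 0.72), ([215.0, 254.0, 17.0, 19.0], 0.71), ([226.0, 161.0, 19.0, 14.0], 0.7), ([258.0, 159.0, 21.0, 20.0], 0.67)]
rod_grip [([382.0, 177.0, 7.0, 50.0], 0.78)]
rod_mark []
pan_pointer [([312.0, 161.0, 80.0, 54.0], 0.55)]
window [([307.0, 131.0, 20.0, 10.0], 0.67)]
tin [([445.0, 281.0, 36.0, 25.0], 0.71)]
```

```bash
python3 - <<'E'
import cv2
a=cv2.imread('pics/scene0.png');b=cv2.imread('pics/top0.png')
cv2.imwrite('pics/s1.png',cv2.resize(a[120:340,150:490],(800,518),interpolation=cv2.INTER_CUBIC))
cv2.imwrite('pics/t1.png',cv2.resize(b[80:310,180:480],(782,600),interpolation=cv2.INTER_CUBIC))
E
```

```text
(no output)
```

View pics/s1.png

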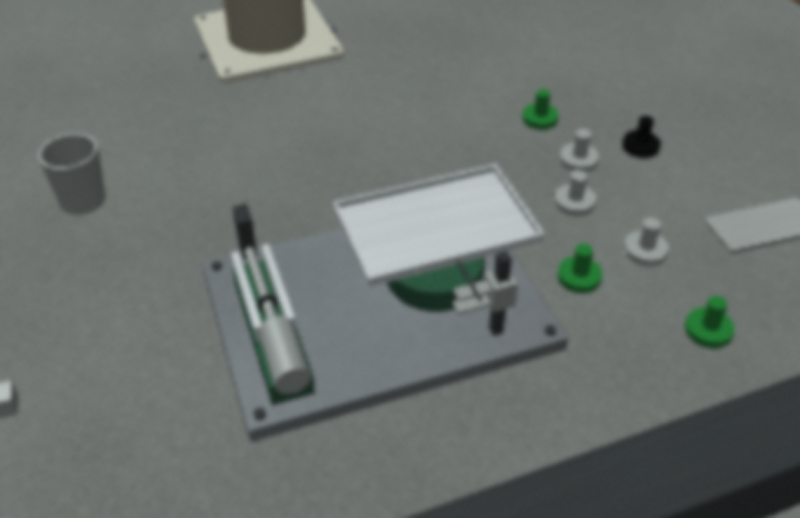

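View pics/t1.png

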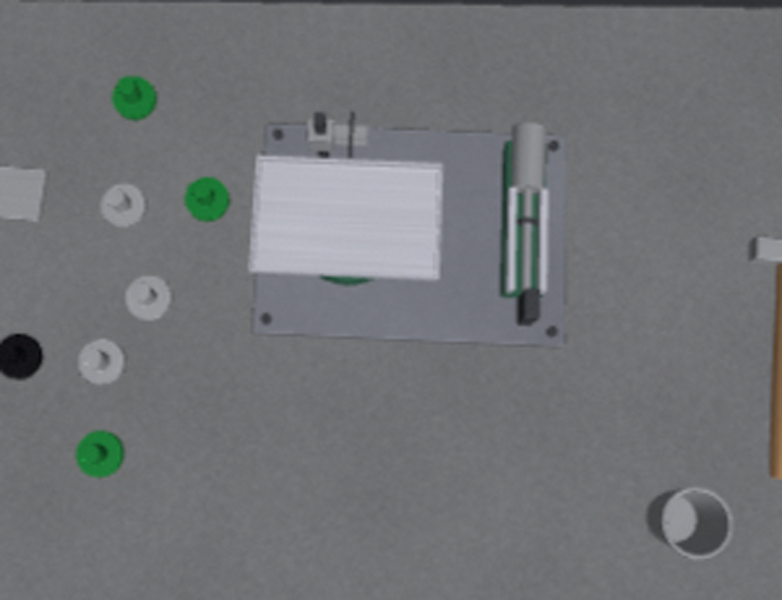

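The top crop shows three silver bosses at crop (122,205), (148,298) and (101,361). The look-alikes are green at (134,97), (207,199) and (100,454), and black at (18,356), so I choose the silver ones. The pan is at (345,217), the grip block at (529,306) and the gate bars at (345,133), with the tin and hammer on the right.

```bash
cat > h.py <<'E'
from workcell import bot
import numpy as np,cv2
from scipy.spatial.transform import Rotation as R
from scipy.optimize import least_squares
K={}
for c in('scene','top'):
    k=bot.get_calibration(c);K[c]=(200/np.tan(np.radians(k['vfov'])/2),k['cx'],k['cy'],np.array(k['origin']),R.from_quat(k['rotation']).as_matrix())
def proj(c,P):
    f,cx,cy,o,M=K[c];q=(np.atleast_2d(P)-o)@M
    return np.c_[cx+f*q[:,0]/-q[:,2],cy-f*q[:,1]/-q[:,2]]
def ray(c,uv):
    f,cx,cy,o,M=K[c];d=M@np.array([(uv[0]-cx)/f,-(uv[1]-cy)/f,-1]);return o,d
def at(c,uv,z):
    o,d=ray(c,uv);return o+d*(z-o[2])/d[2]
def tri(us,ut):
    return least_squares(lambda p:np.r_[proj('scene',p)[0]-us,proj('top',p)[0]-ut],[.45,0,.05]).x
a=np.linspace(0,2*np.pi,40)
BP=np.r_[[[r*np.cos(t),r*np.sin(t),z] for r,z in((.025,0),(.025,.012),(.01,.046)) for t in a]]
def bbox(c,p):
    q=proj(c,BP+p);lo,hi=q.min(0),q.max(0);return (lo+hi)/2
E
python3 - <<'E'
from h import *
print(K['scene'][4].round(3).tolist(),[k for k in bot.get_calibration('top')])
T=lambda u,v:(180+u*300/782,80+v*230/600)
S=lambda u,v:(150+u*340/800,120+v*220/518)
print('base',[at('top',T(*p),.02).round(4).tolist() for p in((268,123),(566,133),(253,333),(566,345))])
print('base s',[at('scene',S(*p),.02).round(4).tolist() for p in((565,339),(252,430),(207,266))])
print('pan t',[at('top',T(*p),.109).round(4).tolist() for p in((259,156),(442,164),(439,278),(249,272))])
print('pan s',[at('scene',S(*p),.109).round(4).tolist() for p in((543,233),(369,277),(335,203),(497,166))])
ims={c:bot.camera(c) for c in('scene','top')}
for c in ims:
    for t in('boss0',):
        for r in bot.outline_of(c,t):
            m=r['region'];col=ims[c][m].mean(0) if m.any() else 0
            e=np.array(r['extent']);p=least_squares(lambda q:bbox(c,[q[0],q[1],0])-e[:2],[.45,.2]).x
            print(c,e.round(1).tolist(),round(r['score'],2),np.round(col),p.round(4))
    im=ims[c].astype(int);m=((im.min(2)>135)).astype(np.uint8)
    n,l,s,ce=cv2.connectedComponentsWithStats(m)
    for i in range(1,n):
        x,y,w,h,A=s[i]
        if 60<A<600:
            e=np.array([x+w/2-.5,y+h/2-.5]);p=least_squares(lambda q:bbox(c,[q[0],q[1],0])-e,[.45,.2]).x;print(c,'blob',s[i],p.round(4))
o=ims['scene'];cv2.imwrite('pics/s2.png',cv2.resize(o[205:270,240:380],(800,372),interpolation=cv2.INTER_CUBIC)[...,::-1])
E
```

```text
[[0.362, -0.605, 0.709], [0.932, 0.238, -0.273], [-0.003, 0.76, 0.65]] ['vfov', 'cx', 'cy', 'origin', 'rotation']
base [[0.7134, 0.1261, 0.02], [0.7056, -0.2102, 0.02], [0.4737, 0.1349, 0.02], [0.465, -0.2042, 0.02]]
base s [[0.7156, 0.124, 0.02], [0.705, -0.2066, 0.02], [0.4755, -0.1985, 0.02]]
pan t [[0.6443, 0.1241, 0.109], [0.638, -0.0635, 0.109], [0.519, -0.0603, 0.109], [0.5227, 0.1301, 0.109]]
pan s [[0.6458, 0.1256, 0.109], [0.639, -0.0625, 0.109], [0.5235, -0.0586, 0.109], [0.5307, 0.13, 0.109]]
scene [395.5, 234.4, 16.6, 19.2] 0.86 [33. 97. 45.] [0.6292 0.191 ]
scene [396.9, 202.7, 17.8, 20.4] 0.8 [116. 122. 120.] [0.5199 0.2591]
scene [423.5, 178.4, 15.3, 18.2] 0.72 [26. 27. 27.] [0.4503 0.3949]
scene [422.6, 223.0, 19.9, 19.8] 0.65 [118. 124. 121.] [0.6189 0.2821]
scene [452.4, 256.8, 20.2, 21.8] 0.56 [39. 99. 50.] [0.7489 0.2849]
scene [380.1, 167.4, 15.8, 20.7] 0.53 [38. 93. 48.] [0.3492 0.2962]
scene [394.1, 184.8, 12.7, 17.3] 0.45 [116. 122. 120.] [0.4445 0.2932]
scene blob [81  0  9 17 61] [-2.0512 -0.7081]
scene blob [112   0  11  28 121] [-1.8259 -0.5014]
scene blo
[... 697 characters left out ...]
218.5, 220.7, 20.0, 18.4] 0.59 [141. 142. 147.] [0.4359 0.3022]
top [225.2, 160.2, 21.7, 14.5] 0.55 [139. 140. 145.] [0.6144 0.2938]
top [187.8, 215.7, 19.5, 17.7] 0.55 [23. 23. 26.] [0.4491 0.3911]
top [312.7, 163.8, 74.6, 52.6] 0.39 [180. 181. 191.] [0.6067 0.0364]
top blob [382 128   9  64 235] [ 0.6224 -0.1782]
top blob [219 151  16  16 170] [0.6196 0.2903]
top blob [375 152   4  39 112] [ 0.5873 -0.1499]
top blob [471 171  30  12 216] [ 0.5748 -0.4657]
top blob [228 186  17  17 197] [0.5139 0.2565]
top blob [210 210  17  17 194] [0.4436 0.3041]
top blob [435 267  24  21 174] [ 0.2884 -0.3389]
top blob [287 350  23  11 116] [0.0795 0.0669]
top blob [330 351  29  19 289] [ 0.0688 -0.0557]
```

View pics/s2.png

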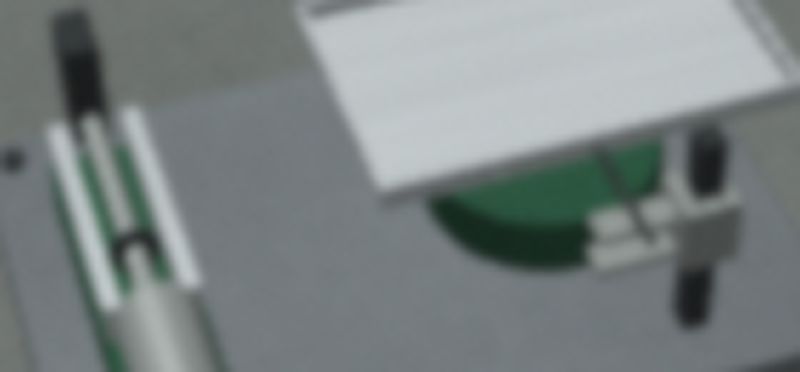

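```bash
python3 - <<'E'
from h import *
a=cv2.imread('pics/scene0.png')[228:264,332:380];b=cv2.imread('pics/top0.png')[118:146,292:326]
A=cv2.resize(a,(800,600),interpolation=cv2.INTER_CUBIC);cv2.imwrite('pics/s3.png',A)
print(tri((355,247.1),(315,122.9)).round(4))
# rod grip top centre in both: top crop(530,294)?; collar
S2=lambda u,v:(240+u*.175,205+v*65/372)
T=lambda u,v:(180+u*300/782,80+v*230/600)
print('grip',[at('scene',S2(*p),.105).round(4) for p in((55,18),(88,10),(100,38),(64,48))],at('top',T(530,295),.105),at('top',T(529,306),.08))
print('collar',at('scene',S2(135,235),.073),at('top',T(528,220),.073),'mouth',at('scene',S2(130,108),.075),at('scene',S2(55,125),.075),at('top',T(512,293),.07),at('top',T(543,292),.07))
o=np.array([.5495,-.0373,0]);c=np.array([.583,.033,0]);ex=np.array([.9996,-.028,0]);ey=np.array([.028,.9996,0])
for z in(.1,.09,.08,.07): print(z,proj('scene',c+.095*ex+[0,0,z])[0],proj('scene',c+.12*ex+[0,0,z])[0],proj('scene',c+.06*ex+[0,0,z])[0])
E
```

```text
[0.6976 0.0313 0.099 ]
grip [array([ 0.4868, -0.1598,  0.105 ]), array([ 0.4869, -0.1449,  0.105 ]), array([ 0.5067, -0.1447,  0.105 ]), array([ 0.5072, -0.1609,  0.105 ])] [ 0.50363273 -0.15167199  0.105     ] [ 0.49680932 -0.15474297  0.08      ]
collar [ 0.5947051  -0.15622902  0.073     ] [ 0.5896591 -0.1565435  0.073    ] mouth [ 0.52281263 -0.13846204  0.075     ] [ 0.5211297  -0.17177708  0.075     ] [ 0.51202892 -0.13904824  0.07      ] [ 0.51349562 -0.17125544  0.07      ]
0.1 [350.49009897 241.09895986] [354.91196892 248.70581673] [344.58770985 230.94519469]
0.09 [350.25428348 244.06585464] [354.63896253 251.6768507 ] [344.39953838 233.9030944 ]
0.08 [350.02183405 246.99039965] [354.36993119 254.6046255 ] [344.21398095 236.81990352]
0.07 [349.79267912 249.87349523] [354.10478873 257.49007909] [344.03098347 239.69647238]
```

View pics/s3.png

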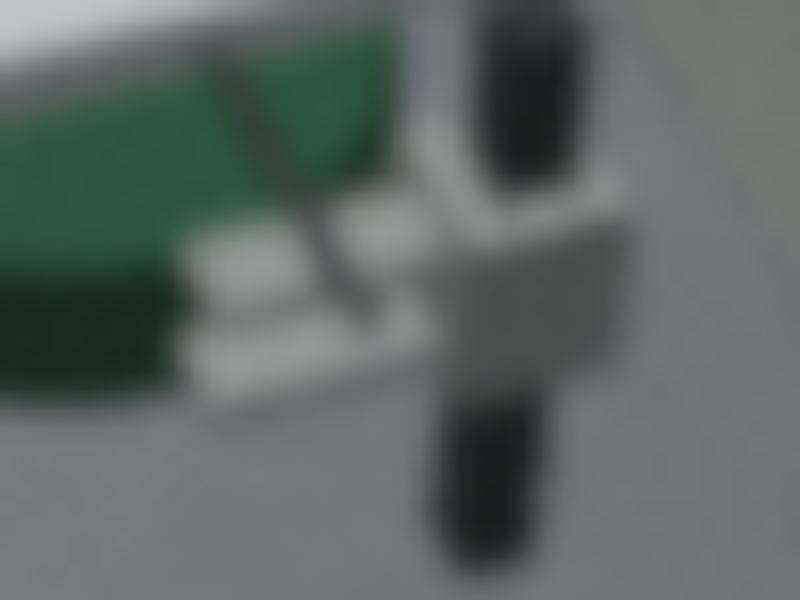

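The zoom shows the pointer tip at crop (368,320), lying about 20 mm above the middle of the bars' gap (about (209,350) at their free end). That means two bosses, and I'll check after the first. I'll take silver B (0.514, 0.257) first, then C.

```bash
cat >> h.py <<'E'
def plan(*pts,yaw=-1.6,cur=None):
    """from measured pose: tool-frame shifts (units) to world points"""
    s=bot.get_obs();M=R.from_quat(s['tool_rot']).as_matrix();p=s['eef_pos'] if cur is None else np.array(cur)
    print('t',round(s['clock'],2),'p',p.round(4),'yaw',np.degrees(np.arctan2(M[1,0],M[0,0])).round(2),'wz',((np.degrees(np.arctan2(M[1,0],M[0,0]))-yaw)/5).round(3),'w',round(s['grip_width'],4),'tilt',M[:,2].round(4))
    for q in pts: d=M.T@(np.array(q)-p)/.05;print(q,'->',d.round(3),'rows',np.ceil(np.linalg.norm(d)))
E
python3 - <<'E'
from h import *
plan((.514,.2565,.13),(.514,.2565,.028))
E
```

```text
t 1.1 p [ 0.1872 -0.4636  0.2423] yaw 21.99 wz 4.718 w 0.0856 tilt [ 0.e+00 -1.e-04 -1.e+00]
(0.514, 0.2565, 0.13) -> [ 11.453 -10.908   2.246] rows 16.0
(0.514, 0.2565, 0.028) -> [ 11.453 -10.908   4.286] rows 17.0
```

>>> {"op": "drive_tool", "data": {"rows": [{"dx":11.45,"dy":-10.91,"dz":2.25,"wz":4.72,"hand":50},{"dx":11.45,"dy":-10.91,"dz":2.25,"wz":4.72,"hand":50},{"dx":11.45,"dy":-10.91,"dz":2.25,"wz":4.72,"hand":50},{"dx":11.45,"dy":-10.91,"dz":2.25,"wz":4.72,"hand":50},{"dx":11.45,"dy":-10.91,"dz":2.25,"wz":4.72,"hand":50},{"dx":11.45,"dy":-10.91,"dz":2.25,"wz":4.72,"hand":50},{"dx":11.45,"dy":-10.91,"dz":2.25,"wz":4.72,"hand":50},{"dx":11.45,"dy":-10.91,"dz":2.25,"wz":4.72,"hand":50},{"dx":11.45,"dy":-10.91,"dz":2.25,"wz":4.72,"hand":50},{"dx":11.45,"dy":-10.91,"dz":2.25,"wz":4.72,"hand":50},{"dx":11.45,"dy":-10.91,"dz":2.25,"wz":4.72,"hand":50},{"dx":11.45,"dy":-10.91,"dz":2.25,"wz":4.72,"hand":50},{"dx":11.45,"dy":-10.91,"dz":2.25,"wz":4.72,"hand":50},{"dx":11.45,"dy":-10.91,"dz":2.25,"wz":4.72,"hand":50},{"dx":11.45,"dy":-10.91,"dz":2.25,"wz":4.72,"hand":50},{"dx":11.45,"dy":-10.91,"dz":2.25,"wz":4.72,"hand":50},{"dx":11.45,"dy":-10.91,"dz":2.25,"wz":4.72,"hand":50},{"dx":11.45,"dy":-10.91,"dz":2.25,"wz":4.72,"hand":50},{"dx":11.45,"dy":-10.91,"dz":2.25,"wz":4.72,"hand":50}]}}

```text
invalid input at $.rows[0]: expected keys dx, dy, dz, wx, wy, wz, hand
```

```bash
python3 - <<'E'
from h import *
plan((.514,.2565,.028))
a=bot.camera('scene');b=bot.camera('top')
A=cv2.resize(a[150:250,350:470],(480,400),interpolation=cv2.INTER_CUBIC)
u=proj('scene',[.514,.2565,0.046])[0];print('stub top pred',u,(u-[350,150])*4)
cv2.imwrite('pics/s4.png',A[...,::-1])
E
```

```text
t 1.1 p [ 0.1872 -0.4636  0.2423] yaw 21.99 wz 4.718 w 0.0856 tilt [ 0.e+00 -1.e-04 -1.e+00]
(0.514, 0.2565, 0.028) -> [ 11.453 -10.908   4.286] rows 17.0
stub top pred [396.86775909 193.87544264] [187.47103635 175.50177056]
```

View pics/s4.png

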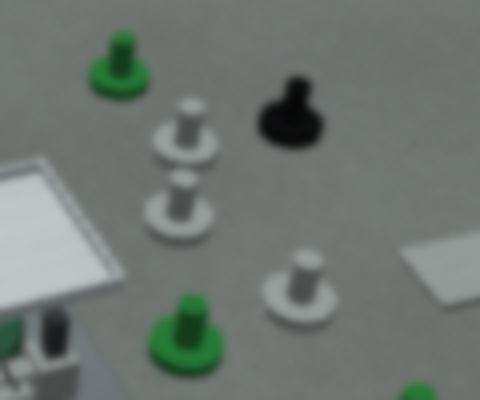

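The crop confirms silver boss B, with its stub top at (182,177) against a predicted (187,175). The silver and green bosses are clearly told apart. The move was refused because each row needs all keys, so I'm resending it.

>>> {"op": "drive_tool", "data": {"rows": [{"dx":11.45,"dy":-10.88,"dz":2.25,"wx":0,"wy":0,"wz":4.72,"hand":50},{"dx":11.45,"dy":-10.88,"dz":2.25,"wx":0,"wy":0,"wz":4.72,"hand":50},{"dx":11.45,"dy":-10.88,"dz":2.25,"wx":0,"wy":0,"wz":4.72,"hand":50},{"dx":11.45,"dy":-10.88,"dz":2.25,"wx":0,"wy":0,"wz":4.72,"hand":50},{"dx":11.45,"dy":-10.88,"dz":2.25,"wx":0,"wy":0,"wz":4.72,"hand":50},{"dx":11.45,"dy":-10.88,"dz":2.25,"wx":0,"wy":0,"wz":4.72,"hand":50},{"dx":11.45,"dy":-10.88,"dz":2.25,"wx":0,"wy":0,"wz":4.72,"hand":50},{"dx":11.45,"dy":-10.88,"dz":2.25,"wx":0,"wy":0,"wz":4.72,"hand":50},{"dx":11.45,"dy":-10.88,"dz":2.25,"wx":0,"wy":0,"wz":4.72,"hand":50},{"dx":11.45,"dy":-10.88,"dz":2.25,"wx":0,"wy":0,"wz":4.72,"hand":50},{"dx":11.45,"dy":-10.88,"dz":2.25,"wx":0,"wy":0,"wz":4.72,"hand":50},{"dx":11.45,"dy":-10.88,"dz":2.25,"wx":0,"wy":0,"wz":4.72,"hand":50},{"dx":11.45,"dy":-10.88,"dz":2.25,"wx":0,"wy":0,"wz":4.72,"hand":50},{"dx":11.45,"dy":-10.88,"dz":2.25,"wx":0,"wy":0,"wz":4.72,"hand":50},{"dx":11.45,"dy":-10.88,"dz":2.25,"wx":0,"wy":0,"wz":4.72,"hand":50},{"dx":11.45,"dy":-10.88,"dz":2.25,"wx":0,"wy":0,"wz":4.72,"hand":50},{"dx":11.45,"dy":-10.88,"dz":2.25,"wx":0,"wy":0,"wz":4.72,"hand":50},{"dx":11.45,"dy":-10.88,"dz":2.25,"wx":0,"wy":0,"wz":4.72,"hand":50}]}}

```text
clock: 3.0
eef_pos: [0.4999, 0.0306, 0.1368]
tool_rot: [1.0, 0.02, -0.001, -0.019]
ft_force: [-0.8, -0.5, 0.3]
grip_width: 0.0502
grasp_force: 0.0
```

```bash
python3 - <<'E'
from h import *
plan((.515,.2550,.029))
E
```

```text
t 3.0 p [0.4999 0.0306 0.1368] yaw 2.27 wz 0.774 w 0.0502 tilt [-0.003   0.0385 -0.9993]
(0.515, 0.255, 0.029) -> [ 0.482 -4.386  2.327] rows 5.0
```

>>> {"op": "drive_tool", "data": {"rows": [{"dx":0.45,"dy":-4.4,"dz":-0.1,"wx":0,"wy":0,"wz":0.8,"hand":50},{"dx":0.45,"dy":-4.4,"dz":-0.1,"wx":0,"wy":0,"wz":0.8,"hand":50},{"dx":0.45,"dy":-4.4,"dz":-0.1,"wx":0,"wy":0,"wz":0.8,"hand":50},{"dx":0.45,"dy":-4.4,"dz":-0.1,"wx":0,"wy":0,"wz":0.8,"hand":50},{"dx":0.45,"dy":-4.4,"dz":-0.1,"wx":0,"wy":0,"wz":0.8,"hand":50},{"dx":0.45,"dy":-4.4,"dz":-0.1,"wx":0,"wy":0,"wz":0.8,"hand":50},{"dx":0.45,"dy":-4.4,"dz":-0.1,"wx":0,"wy":0,"wz":0.8,"hand":50},{"dx":0.45,"dy":-4.4,"dz":-0.1,"wx":0,"wy":0,"wz":0.8,"hand":50},{"dx":0.45,"dy":-4.4,"dz":-0.1,"wx":0,"wy":0,"wz":0.8,"hand":50}]}}

```text
clock: 3.9
eef_pos: [0.5196, 0.0447, 0.1493]
tool_rot: [0.999, 0.021, -0.004, -0.039]
ft_force: [0.1, -0.1, -1.1]
grip_width: 0.05
grasp_force: 0.0
```

```bash
python3 - <<'E'
from h import *
plan((.515,.2550,.13),(.515,.2550,.029))
E
```

```text
t 3.9 p [0.5196 0.0447 0.1493] yaw 2.46 wz 0.811 w 0.05 tilt [-0.0088  0.078  -0.9969]
(0.515, 0.255, 0.13) -> [ 0.091 -4.162  0.714] rows 5.0
(0.515, 0.255, 0.029) -> [ 0.102 -4.004  2.728] rows 5.0
```

```bash
python3 - <<'E'
from h import *
s=bot.get_obs();print(s['joint_pos'].round(3),s['joint_vel'].round(3),s['tau'].round(1),s['ft_force'])
E
```

```text
[ 0.042  0.345 -0.103  1.128  0.078  3.141] [-0.     0.008  0.023  0.016  0.001  0.001] [  0.  -40.5  23.5   0.    0.3   0. ] [ 0.06901395 -0.12658978 -1.14042092]
```

Joint 6 is at its limit, so I'll use a yaw near 88° instead, since the bosses are round.

```bash
cat >> h.py <<'E'
def go(*pts,yaw=88.4):
    s=bot.get_obs();M=R.from_quat(s['tool_rot']).as_matrix();p=s['eef_pos']
    D=R.from_euler('z',yaw,degrees=True).as_matrix()@np.diag([1,-1,-1])
    print('t',round(s['clock'],2),'p',p.round(4),'q',s['joint_pos'].round(2),'w',round(s['grip_width'],4),'F',s['ft_force'].round(1),'tilt',M[:2,2].round(4),'W',(R.from_matrix(M.T@D).as_rotvec(degrees=True)/5).round(2))
    for q in pts: print(q,'->',(M.T@(np.array(q)-p)/.05).round(3))
E
python3 - <<'E'
from h import *
go((.515,.2550,.14))
E
```

```text
t 3.9 p [0.5196 0.0447 0.1493] q [ 0.04  0.35 -0.1   1.13  0.08  3.14] w 0.05 F [ 0.1 -0.1 -1.1] tilt [-0.0088  0.078 ] W [ -0.77  -0.62 -17.18]
(0.515, 0.255, 0.14) -> [ 0.09  -4.178  0.515]
```

>>> {"op": "drive_tool", "data": {"rows": [{"dx":0.09,"dy":-4.18,"dz":0.5,"wx":-0.77,"wy":-0.62,"wz":-17.18,"hand":50},{"dx":0.09,"dy":-4.18,"dz":0.5,"wx":-0.77,"wy":-0.62,"wz":-17.18,"hand":50},{"dx":0.09,"dy":-4.18,"dz":0.5,"wx":-0.77,"wy":-0.62,"wz":-17.18,"hand":50},{"dx":0.09,"dy":-4.18,"dz":0.5,"wx":-0.77,"wy":-0.62,"wz":-17.18,"hand":50},{"dx":0.09,"dy":-4.18,"dz":0.5,"wx":-0.77,"wy":-0.62,"wz":-17.18,"hand":50},{"dx":0.09,"dy":-4.18,"dz":0.5,"wx":-0.77,"wy":-0.62,"wz":-17.18,"hand":50},{"dx":0.09,"dy":-4.18,"dz":0.5,"wx":-0.77,"wy":-0.62,"wz":-17.18,"hand":50},{"dx":0.09,"dy":-4.18,"dz":0.5,"wx":-0.77,"wy":-0.62,"wz":-17.18,"hand":50},{"dx":0.09,"dy":-4.18,"dz":0.5,"wx":-0.77,"wy":-0.62,"wz":-17.18,"hand":50},{"dx":0.09,"dy":-4.18,"dz":0.5,"wx":-0.77,"wy":-0.62,"wz":-17.18,"hand":50},{"dx":0.09,"dy":-4.18,"dz":0.5,"wx":-0.77,"wy":-0.62,"wz":-17.18,"hand":50},{"dx":0.09,"dy":-4.18,"dz":0.5,"wx":-0.77,"wy":-0.62,"wz":-17.18,"hand":50},{"dx":0.09,"dy":-4.18,"dz":0.5,"wx":-0.77,"wy":-0.62,"wz":-17.18,"hand":50}]}}

```text
clock: 5.2
eef_pos: [0.515, 0.2549, 0.1407]
tool_rot: [0.718, 0.696, 0.0, -0.0]
ft_force: [0.4, 1.1, -0.2]
grip_width: 0.05
grasp_force: 0.0
```

```bash
python3 - <<'E'
from h import *
go((.515,.2550,.06),(.515,.2550,.029))
E
```

```text
t 5.2 p [0.515  0.2549 0.1407] q [0.46 0.45 0.03 1.15 0.   2.06] w 0.05 F [ 0.4  1.1 -0.2] tilt [-0.      0.0002] W [-0.   -0.   -0.03]
(0.515, 0.255, 0.06) -> [1.000e-03 0.000e+00 1.614e+00]
(0.515, 0.255, 0.029) -> [1.000e-03 0.000e+00 2.234e+00]
```

>>> {"op": "drive_tool", "data": {"rows": [{"dx":0,"dy":0,"dz":1,"wx":0,"wy":0,"wz":0,"hand":50},{"dx":0,"dy":0,"dz":1.8,"wx":0,"wy":0,"wz":0,"hand":50},{"dx":0,"dy":0,"dz":2.23,"wx":0,"wy":0,"wz":0,"hand":50},{"dx":0,"dy":0,"dz":2.23,"wx":0,"wy":0,"wz":0,"hand":45},{"dx":0,"dy":0,"dz":2.23,"wx":0,"wy":0,"wz":0,"hand":10},{"dx":0,"dy":0,"dz":2.23,"wx":0,"wy":0,"wz":0,"hand":10},{"dx":0,"dy":0,"dz":2.23,"wx":0,"wy":0,"wz":0,"hand":10},{"dx":0,"dy":0,"dz":2.23,"wx":0,"wy":0,"wz":0,"hand":10},{"dx":0,"dy":0,"dz":2.23,"wx":0,"wy":0,"wz":0,"hand":10},{"dx":0,"dy":0,"dz":2.23,"wx":0,"wy":0,"wz":0,"hand":10}]}}

```text
clock: 6.2
eef_pos: [0.5165, 0.2557, 0.0312]
tool_rot: [0.717, 0.697, 0.002, 0.001]
ft_force: [0.4, -1.4, 6.7]
grip_width: 0.0173
grasp_force: 59.5
```

>>> {"op": "drive_tool", "data": {"rows": [{"dx":0,"dy":0,"dz":-0.6,"wx":0,"wy":0,"wz":0,"hand":10},{"dx":0,"dy":0,"dz":-1.6,"wx":0,"wy":0,"wz":0,"hand":10},{"dx":0,"dy":0,"dz":-2.6,"wx":0,"wy":0,"wz":0,"hand":10},{"dx":0,"dy":0,"dz":-2.9,"wx":0,"wy":0,"wz":0,"hand":10},{"dx":0,"dy":0,"dz":-2.9,"wx":0,"wy":0,"wz":0,"hand":10}]}}

```text
clock: 6.7
eef_pos: [0.5167, 0.2559, 0.1778]
tool_rot: [0.717, 0.697, 0.004, 0.001]
ft_force: [-0.3, 0.1, -2.9]
grip_width: 0.0173
grasp_force: 59.4
```

```bash
python3 - <<'E'
from h import *
go((.584,.078,.175),(.584,.078,.145),(.584,.078,.128),(.584,.078,.118))
print(bot.get_obs()['grasp_force'])
E
```

```text
t 6.7 p [0.5167 0.2559 0.1778] q [0.46 0.42 0.09 1.23 0.   2.06] w 0.0173 F [-0.3  0.1 -2.9] tilt [0.0065 0.0034] W [ 0.07 -0.04 -0.  ]
(0.584, 0.078, 0.175) -> [-3.52   1.444  0.053]
(0.584, 0.078, 0.145) -> [-3.522  1.44   0.653]
(0.584, 0.078, 0.128) -> [-3.523  1.438  0.993]
(0.584, 0.078, 0.118) -> [-3.524  1.437  1.193]
59.42609488964081
```

>>> {"op": "drive_tool", "data": {"rows": [{"dx":-1,"dy":0.4,"dz":0,"wx":0,"wy":0,"wz":0,"hand":10},{"dx":-2,"dy":0.8,"dz":0,"wx":0,"wy":0,"wz":0,"hand":10},{"dx":-2.8,"dy":1.15,"dz":0,"wx":0,"wy":0,"wz":0,"hand":10},{"dx":-3.52,"dy":1.44,"dz":0,"wx":0,"wy":0,"wz":0,"hand":10},{"dx":-3.52,"dy":1.44,"dz":0.1,"wx":0,"wy":0,"wz":0,"hand":10},{"dx":-3.52,"dy":1.44,"dz":0.4,"wx":0,"wy":0,"wz":0,"hand":10},{"dx":-3.52,"dy":1.44,"dz":0.7,"wx":0,"wy":0,"wz":0,"hand":10},{"dx":-3.52,"dy":1.44,"dz":0.7,"wx":0,"wy":0,"wz":0,"hand":10}]}}

```text
clock: 7.5
eef_pos: [0.5784, 0.0769, 0.1343]
tool_rot: [0.717, 0.697, -0.004, -0.003]
ft_force: [-0.8, 1.2, -3.6]
grip_width: 0.0176
grasp_force: 59.3
```

```bash
python3 - <<'E'
from h import *
go((.584,.078,.128),(.584,.078,.121))
E
```

```text
t 7.5 p [0.5784 0.0769 0.1343] q [0.13 0.48 0.06 1.16 0.   1.73] w 0.0176 F [-0.8  1.2 -3.6] tilt [-0.0095 -0.0007] W [-0.11  0.01 -0.  ]
(0.584, 0.078, 0.128) -> [0.025 0.112 0.126]
(0.584, 0.078, 0.121) -> [0.025 0.114 0.266]
```

>>> {"op": "drive_tool", "data": {"rows": [{"dx":0,"dy":0.05,"dz":0.05,"wx":0,"wy":0,"wz":0,"hand":10},{"dx":0,"dy":0.05,"dz":0.1,"wx":0,"wy":0,"wz":0,"hand":10},{"dx":0,"dy":0.05,"dz":0.15,"wx":0,"wy":0,"wz":0,"hand":10},{"dx":0,"dy":0.05,"dz":0.2,"wx":0,"wy":0,"wz":0,"hand":10},{"dx":0,"dy":0.05,"dz":0.25,"wx":0,"wy":0,"wz":0,"hand":10},{"dx":0,"dy":0.05,"dz":0.25,"wx":0,"wy":0,"wz":0,"hand":10},{"dx":0,"dy":0.05,"dz":0.25,"wx":0,"wy":0,"wz":0,"hand":10}]}}

```text
clock: 8.2
eef_pos: [0.5847, 0.0772, 0.1271]
tool_rot: [0.717, 0.697, 0.001, 0.0]
ft_force: [-0.4, 0.7, -1.5]
grip_width: 0.0177
grasp_force: 59.5
```

>>> {"op": "drive_tool", "data": {"rows": [{"dx":0,"dy":0,"dz":0.05,"wx":0,"wy":0,"wz":0,"hand":10},{"dx":0,"dy":0,"dz":0.09,"wx":0,"wy":0,"wz":0,"hand":10},{"dx":0,"dy":0,"dz":0.09,"wx":0,"wy":0,"wz":0,"hand":10},{"dx":0,"dy":0,"dz":0.09,"wx":0,"wy":0,"wz":0,"hand":25},{"dx":0,"dy":0,"dz":0.09,"wx":0,"wy":0,"wz":0,"hand":45},{"dx":0,"dy":0,"dz":0.09,"wx":0,"wy":0,"wz":0,"hand":45},{"dx":0,"dy":0,"dz":0.09,"wx":0,"wy":0,"wz":0,"hand":45},{"dx":0,"dy":0,"dz":-0.1,"wx":0,"wy":0,"wz":0,"hand":45},{"dx":0,"dy":0,"dz":-0.6,"wx":0,"wy":0,"wz":0,"hand":45},{"dx":0,"dy":0,"dz":-1.2,"wx":0,"wy":0,"wz":0,"hand":45},{"dx":0,"dy":0,"dz":-1.2,"wx":0,"wy":0,"wz":0,"hand":45}]}}

```text
clock: 9.3
eef_pos: [0.5874, 0.0774, 0.1924]
tool_rot: [0.717, 0.697, 0.004, 0.003]
ft_force: [0.2, -0.0, 0.3]
grip_width: 0.0453
grasp_force: 0.0
```

```bash
python3 - <<'E'
from h import *
go((.4445,.302,.14))
a=bot.camera('scene');b=bot.camera('top')
A=cv2.resize(a[215:265,320:386],(792,600),interpolation=cv2.INTER_CUBIC);cv2.imwrite('pics/s5.png',A[...,::-1])
im=b.astype(int);n,l,s,ce=cv2.connectedComponentsWithStats((im.min(2)>135).astype(np.uint8))
for i in range(1,n):
    x,y,w,h,Ar=s[i]
    if 60<Ar<600 and x<300 and y<300:
        e=np.array([x+w/2-.5,y+h/2-.5]);print(s[i],least_squares(lambda q:bbox('top',[q[0],q[1],0])-e,[.45,.2]).x.round(4))
E
```

```text
t 9.3 p [0.5874 0.0774 0.1924] q [0.13 0.44 0.16 1.28 0.   1.73] w 0.0453 F [ 0.2 -0.   0.3] tilt [0.0098 0.0015] W [ 0.11 -0.02 -0.  ]
(0.4445, 0.302, 0.14) -> [ 4.409 -2.994  1.026]
[298  39  12  67 359] [0.8954 0.0695]
[241  45   9  55 262] [0.8934 0.2495]
[234  46   9  66 290] [0.8719 0.2699]
[152 142  33  21 276] [0.6374 0.4645]
[220 151  12  16 110] [0.6196 0.2932]
[211 210  16  17 164] [0.4437 0.3027]
```

View pics/s5.png

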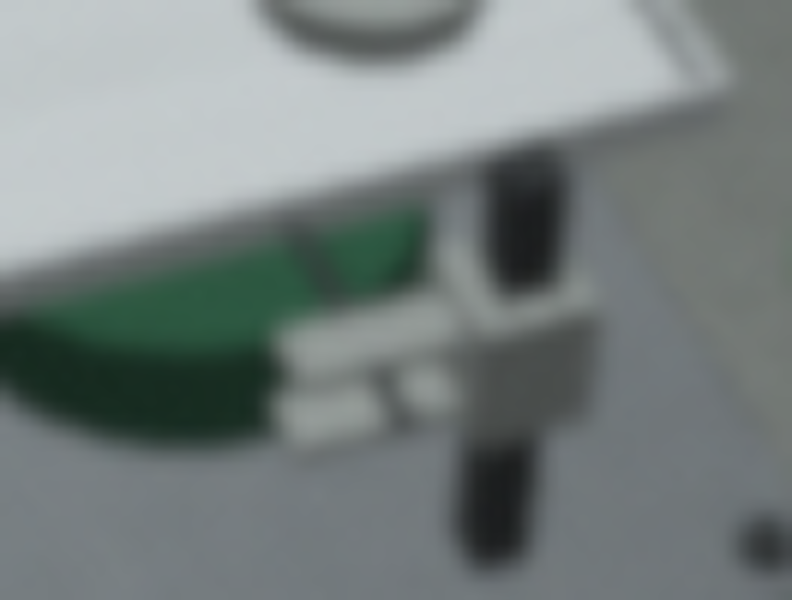

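After one boss the pointer sits under the upper bar and over the lower one, emerging at crop (385,370). It is in the window but near the top of it, at roughly +5 mm. A second boss should bring it to about −4 mm, which is safer, so I'll fetch silver C.

>>> {"op": "drive_tool", "data": {"rows": [{"dx":1,"dy":-0.7,"dz":0,"wx":0,"wy":0,"wz":0,"hand":50},{"dx":2,"dy":-1.4,"dz":0,"wx":0,"wy":0,"wz":0,"hand":50},{"dx":3,"dy":-2.1,"dz":0.3,"wx":0,"wy":0,"wz":0,"hand":50},{"dx":3.8,"dy":-2.7,"dz":0.6,"wx":0,"wy":0,"wz":0,"hand":50},{"dx":4.41,"dy":-2.99,"dz":1.03,"wx":0,"wy":0,"wz":0,"hand":50},{"dx":4.41,"dy":-2.99,"dz":1.03,"wx":0,"wy":0,"wz":0,"hand":50},{"dx":4.41,"dy":-2.99,"dz":1.03,"wx":0,"wy":0,"wz":0,"hand":50},{"dx":4.41,"dy":-2.99,"dz":1.03,"wx":0,"wy":0,"wz":0,"hand":50},{"dx":4.41,"dy":-2.99,"dz":1.03,"wx":0,"wy":0,"wz":0,"hand":50}]}}

```text
clock: 10.3
eef_pos: [0.4418, 0.3009, 0.1353]
tool_rot: [0.717, 0.697, 0.0, 0.0]
ft_force: [-0.3, 0.2, 0.8]
grip_width: 0.05
grasp_force: 0.0
```

```bash
python3 - <<'E'
from h import *
go((.4445,.302,.03))
E
```

```text
t 10.3 p [0.4418 0.3009 0.1353] q [ 0.6   0.38 -0.09  1.1  -0.    2.2 ] w 0.05 F [-0.3  0.2  0.8] tilt [ 0.0005 -0.0001] W [ 0.01  0.   -0.01]
(0.4445, 0.302, 0.03) -> [0.024 0.052 2.107]
```

>>> {"op": "drive_tool", "data": {"rows": [{"dx":0.02,"dy":0.05,"dz":0.9,"wx":0,"wy":0,"wz":0,"hand":50},{"dx":0.02,"dy":0.05,"dz":1.7,"wx":0,"wy":0,"wz":0,"hand":50},{"dx":0.02,"dy":0.05,"dz":2.09,"wx":0,"wy":0,"wz":0,"hand":50},{"dx":0.02,"dy":0.05,"dz":2.09,"wx":0,"wy":0,"wz":0,"hand":45},{"dx":0.02,"dy":0.05,"dz":2.09,"wx":0,"wy":0,"wz":0,"hand":10},{"dx":0.02,"dy":0.05,"dz":2.09,"wx":0,"wy":0,"wz":0,"hand":10},{"dx":0.02,"dy":0.05,"dz":2.09,"wx":0,"wy":0,"wz":0,"hand":10},{"dx":0.02,"dy":0.05,"dz":2.09,"wx":0,"wy":0,"wz":0,"hand":10},{"dx":0.02,"dy":0.05,"dz":2.09,"wx":0,"wy":0,"wz":0,"hand":10}]}}

```text
clock: 11.2
eef_pos: [0.4455, 0.3031, 0.0328]
tool_rot: [0.717, 0.697, 0.002, 0.001]
ft_force: [0.7, -2.1, 7.0]
grip_width: 0.0176
grasp_force: 59.4
```

>>> {"op": "drive_tool", "data": {"rows": [{"dx":0,"dy":0,"dz":-0.6,"wx":0,"wy":0,"wz":0,"hand":10},{"dx":0,"dy":0,"dz":-1.6,"wx":0,"wy":0,"wz":0,"hand":10},{"dx":0,"dy":0,"dz":-2.6,"wx":0,"wy":0,"wz":0,"hand":10},{"dx":0,"dy":0,"dz":-3.4,"wx":0,"wy":0,"wz":0,"hand":10},{"dx":0,"dy":0,"dz":-3.4,"wx":0,"wy":0,"wz":0,"hand":10},{"dx":0,"dy":0,"dz":-3.4,"wx":0,"wy":0,"wz":0,"hand":10}]}}

```text
clock: 11.8
eef_pos: [0.444, 0.3029, 0.2016]
tool_rot: [0.717, 0.697, 0.001, 0.0]
ft_force: [-0.6, -0.4, -2.8]
grip_width: 0.0173
grasp_force: 59.4
```

```bash
python3 - <<'E'
from h import *
go((.582,-.012,.2),(.582,-.012,.15))
E
```

```text
t 11.8 p [0.444  0.3029 0.2016] q [0.6  0.33 0.02 1.26 0.   2.2 ] w 0.0173 F [-0.6 -0.4 -2.8] tilt [0.002  0.0017] W [ 0.02 -0.02  0.  ]
(0.582, -0.012, 0.2) -> [-6.218  2.935  0.027]
(0.582, -0.012, 0.15) -> [-6.22   2.933  1.027]
```

>>> {"op": "drive_tool", "data": {"rows": [{"dx":-0.9,"dy":0.42,"dz":0,"wx":0,"wy":0,"wz":0,"hand":10},{"dx":-1.8,"dy":0.85,"dz":0,"wx":0,"wy":0,"wz":0,"hand":10},{"dx":-2.7,"dy":1.28,"dz":0,"wx":0,"wy":0,"wz":0,"hand":10},{"dx":-3.6,"dy":1.7,"dz":0,"wx":0,"wy":0,"wz":0,"hand":10},{"dx":-4.5,"dy":2.12,"dz":0,"wx":0,"wy":0,"wz":0,"hand":10},{"dx":-5.3,"dy":2.5,"dz":0,"wx":0,"wy":0,"wz":0,"hand":10},{"dx":-6,"dy":2.83,"dz":0,"wx":0,"wy":0,"wz":0,"hand":10},{"dx":-6.22,"dy":2.93,"dz":0,"wx":0,"wy":0,"wz":0,"hand":10},{"dx":-6.22,"dy":2.93,"dz":0.4,"wx":0,"wy":0,"wz":0,"hand":10},{"dx":-6.22,"dy":2.93,"dz":0.9,"wx":0,"wy":0,"wz":0,"hand":10},{"dx":-6.22,"dy":2.93,"dz":0.9,"wx":0,"wy":0,"wz":0,"hand":10},{"dx":-6.22,"dy":2.93,"dz":0.9,"wx":0,"wy":0,"wz":0,"hand":10}]}}

```text
clock: 13.0
eef_pos: [0.5799, -0.0119, 0.1539]
tool_rot: [0.717, 0.697, -0.001, -0.002]
ft_force: [1.1, 0.9, -3.1]
grip_width: 0.0178
grasp_force: 59.2
```

```bash
python3 - <<'E'
from h import *
go((.582,-.012,.12))
E
```

```text
t 13.0 p [ 0.5799 -0.0119  0.1539] q [-0.02  0.45  0.07  1.2   0.    1.58] w 0.0178 F [ 1.1  0.9 -3.1] tilt [-0.0046  0.0006] W [-0.05 -0.01  0.01]
(0.582, -0.012, 0.12) -> [-0.002  0.046  0.678]
```

>>> {"op": "drive_tool", "data": {"rows": [{"dx":0,"dy":0.04,"dz":0.2,"wx":0,"wy":0,"wz":0,"hand":10},{"dx":0,"dy":0.04,"dz":0.4,"wx":0,"wy":0,"wz":0,"hand":10},{"dx":0,"dy":0.04,"dz":0.5,"wx":0,"wy":0,"wz":0,"hand":10},{"dx":0,"dy":0.04,"dz":0.56,"wx":0,"wy":0,"wz":0,"hand":10},{"dx":0,"dy":0.04,"dz":0.62,"wx":0,"wy":0,"wz":0,"hand":10},{"dx":0,"dy":0.04,"dz":0.68,"wx":0,"wy":0,"wz":0,"hand":10},{"dx":0,"dy":0.04,"dz":0.73,"wx":0,"wy":0,"wz":0,"hand":10},{"dx":0,"dy":0.04,"dz":0.73,"wx":0,"wy":0,"wz":0,"hand":10},{"dx":0,"dy":0.04,"dz":0.73,"wx":0,"wy":0,"wz":0,"hand":10}]}}

```text
clock: 13.9
eef_pos: [0.5836, -0.0125, 0.1195]
tool_rot: [0.717, 0.697, 0.0, 0.0]
ft_force: [-0.4, 1.1, -1.3]
grip_width: 0.0174
grasp_force: 59.5
```

>>> {"op": "drive_tool", "data": {"rows": [{"dx":0,"dy":0,"dz":0.05,"wx":0,"wy":0,"wz":0,"hand":10},{"dx":0,"dy":0,"dz":0.09,"wx":0,"wy":0,"wz":0,"hand":10},{"dx":0,"dy":0,"dz":0.09,"wx":0,"wy":0,"wz":0,"hand":10},{"dx":0,"dy":0,"dz":0.09,"wx":0,"wy":0,"wz":0,"hand":25},{"dx":0,"dy":0,"dz":0.09,"wx":0,"wy":0,"wz":0,"hand":45},{"dx":0,"dy":0,"dz":0.09,"wx":0,"wy":0,"wz":0,"hand":45},{"dx":0,"dy":0,"dz":0.09,"wx":0,"wy":0,"wz":0,"hand":45},{"dx":0,"dy":0,"dz":-0.1,"wx":0,"wy":0,"wz":0,"hand":45},{"dx":0,"dy":0,"dz":-0.6,"wx":0,"wy":0,"wz":0,"hand":45},{"dx":0,"dy":0,"dz":-1.2,"wx":0,"wy":0,"wz":0,"hand":45},{"dx":0,"dy":0,"dz":-1.6,"wx":0,"wy":0,"wz":0,"hand":45},{"dx":0,"dy":0,"dz":-1.6,"wx":0,"wy":0,"wz":0,"hand":45}]}}

```text
clock: 15.1
eef_pos: [0.5859, -0.0125, 0.2037]
tool_rot: [0.717, 0.697, 0.003, 0.003]
ft_force: [-0.3, 0.1, -0.9]
grip_width: 0.0449
grasp_force: 0.0
```

```bash
python3 - <<'E'
from h import *
go((.43,-.154,.19),yaw=-1.6);go((.43,-.154,.19),yaw=178.4)
a=bot.camera('scene');
A=cv2.resize(a[215:265,320:386],(792,600),interpolation=cv2.INTER_CUBIC);cv2.imwrite('pics/s6.png',A[...,::-1])
E
```

```text
t 15.1 p [ 0.5859 -0.0125  0.2037] q [-0.02  0.42  0.16  1.3   0.    1.58] w 0.0449 F [-0.3  0.1 -0.9] tilt [0.0084 0.0001] W [ 0.07 -0.08 18.  ]
(0.43, -0.154, 0.19) -> [-2.915 -3.039  0.248]
t 15.1 p [ 0.5859 -0.0125  0.2037] q [-0.02  0.42  0.16  1.3   0.    1.58] w 0.0449 F [-0.3  0.1 -0.9] tilt [0.0084 0.0001] W [  0.08   0.07 -18.  ]
(0.43, -0.154, 0.19) -> [-2.915 -3.039  0.248]
```

View pics/s6.png

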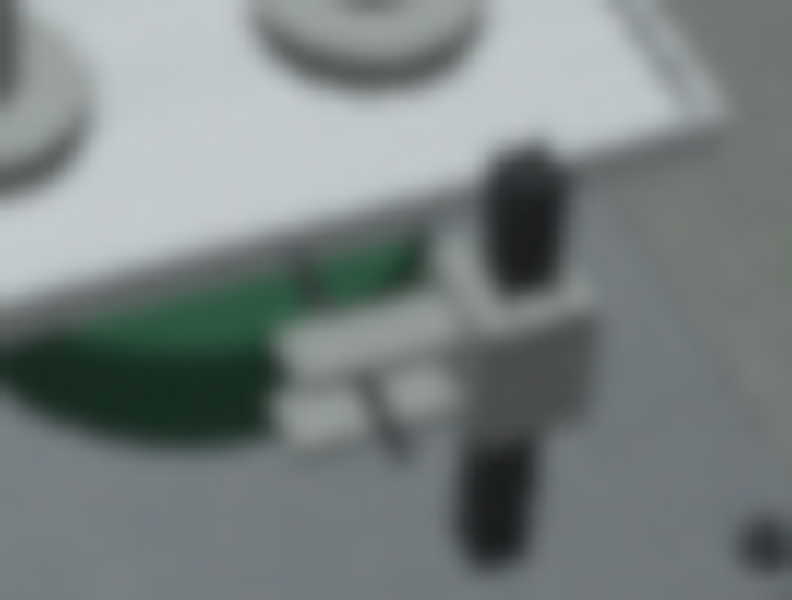

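The pointer now emerges from under the upper bar at (365,375) and runs above the lower bar with its tip at (403,458). It is near the window's middle, about −1 mm. Next is the rod grip.

```bash
python3 - <<'E'
from h import *
go((.496,-.154,.19),yaw=178.4)
b=bot.camera('top')
for c in('top','scene'):print([(np.round(r['extent'],1).tolist(),round(r['score'],2)) for r in bot.look_for(c,'rod_grip')[:2]])
P=np.array([[x,y,z] for x in(-.015,.015) for y in(-.008,.008) for z in(.05,.105)])
for c in('top','scene'):
    q=proj(c,P+[.497,-.154,0]);print(c,(q.min(0)+q.max(0))/2,np.ptp(q,axis=0))
E
```

```text
t 15.15 p [ 0.5848 -0.0125  0.2015] q [-0.02  0.42  0.16  1.3   0.    1.58] w 0.045 F [-0.3  0.7 -0.7] tilt [0.0049 0.0001] W [  0.05   0.04 -18.  ]
(0.496, -0.154, 0.19) -> [-2.878 -1.697  0.221]
[]
[([259.0, 231.8, 14.8, 47.5], 0.84)]
top [382.65209152 197.20369488] [ 9.60483489 14.5896165 ]
scene [253.99695907 218.07217885] [11.37174717 24.84092613]
```

>>> {"op": "drive_tool", "data": {"rows": [{"dx":0.8,"dy":-0.5,"dz":0,"wx":0,"wy":0,"wz":-1.6,"hand":45},{"dx":1.6,"dy":-1,"dz":0.1,"wx":0,"wy":0,"wz":-3.2,"hand":45},{"dx":2.3,"dy":-1.4,"dz":0.2,"wx":0,"wy":0,"wz":-4.8,"hand":45},{"dx":2.85,"dy":-1.75,"dz":0.25,"wx":0,"wy":0,"wz":-6.4,"hand":45},{"dx":2.85,"dy":-1.75,"dz":0.25,"wx":0,"wy":0,"wz":-8,"hand":45},{"dx":2.85,"dy":-1.75,"dz":0.25,"wx":0,"wy":0,"wz":-9.6,"hand":45},{"dx":2.85,"dy":-1.75,"dz":0.25,"wx":0,"wy":0,"wz":-11.2,"hand":45},{"dx":2.85,"dy":-1.75,"dz":0.25,"wx":0,"wy":0,"wz":-12.8,"hand":45},{"dx":2.85,"dy":-1.75,"dz":0.25,"wx":0,"wy":0,"wz":-14.4,"hand":45},{"dx":2.85,"dy":-1.75,"dz":0.25,"wx":0,"wy":0,"wz":-16,"hand":45},{"dx":2.85,"dy":-1.75,"dz":0.25,"wx":0,"wy":0,"wz":-17.6,"hand":45},{"dx":2.85,"dy":-1.75,"dz":0.25,"wx":0,"wy":0,"wz":-18,"hand":45},{"dx":2.85,"dy":-1.75,"dz":0.25,"wx":0,"wy":0,"wz":-18,"hand":45},{"dx":2.85,"dy":-1.75,"dz":0.25,"wx":0,"wy":0,"wz":-18,"hand":45}]}}

```text
clock: 16.7
eef_pos: [0.4994, 0.1322, 0.1857]
tool_rot: [0.014, 1.0, -0.0, -0.001]
ft_force: [0.2, -0.0, -0.0]
grip_width: 0.0451
grasp_force: 0.0
```

```bash
python3 - <<'E'
from h import *
go((.496,-.154,.12),(.496,-.154,.077),yaw=178.4)
E
```

```text
t 16.7 p [0.4994 0.1322 0.1857] q [ 0.26  0.31 -0.06  1.21  0.    0.29] w 0.0451 F [ 0.2 -0.  -0. ] tilt [-0.0017 -0.0003] W [-0.   -0.02 -0.01]
(0.496, -0.154, 0.12) -> [-0.099 -5.724  1.316]
(0.496, -0.154, 0.077) -> [-0.1   -5.724  2.176]
```

I wrote that move's dx with the wrong sign before seeing the plan. It did no harm, as the tool stayed high. Now I'll go across to above the grip.

>>> {"op": "drive_tool", "data": {"rows": [{"dx":-0.02,"dy":-0.9,"dz":0,"wx":0,"wy":0,"wz":0,"hand":45},{"dx":-0.04,"dy":-1.8,"dz":0,"wx":0,"wy":0,"wz":0,"hand":45},{"dx":-0.06,"dy":-2.7,"dz":0,"wx":0,"wy":0,"wz":0,"hand":45},{"dx":-0.08,"dy":-3.6,"dz":0,"wx":0,"wy":0,"wz":0,"hand":45},{"dx":-0.1,"dy":-4.5,"dz":0,"wx":0,"wy":0,"wz":0,"hand":45},{"dx":-0.1,"dy":-5.3,"dz":0.3,"wx":0,"wy":0,"wz":0,"hand":45},{"dx":-0.1,"dy":-5.72,"dz":0.9,"wx":0,"wy":0,"wz":0,"hand":45},{"dx":-0.1,"dy":-5.72,"dz":0.9,"wx":0,"wy":0,"wz":0,"hand":45},{"dx":-0.1,"dy":-5.72,"dz":0.9,"wx":0,"wy":0,"wz":0,"hand":45},{"dx":-0.1,"dy":-5.72,"dz":0.9,"wx":0,"wy":0,"wz":0,"hand":45}]}}

```text
clock: 17.7
eef_pos: [0.4976, -0.1529, 0.1425]
tool_rot: [0.014, 1.0, 0.0, 0.001]
ft_force: [0.2, 0.1, 0.3]
grip_width: 0.0451
grasp_force: 0.0
```

```bash
python3 - <<'E'
from h import *
go((.496,-.1545,.077),yaw=178.4)
b=bot.camera('scene');cv2.imwrite('pics/s7.png',cv2.resize(b[190:290,210:330],(720,600),interpolation=cv2.INTER_CUBIC)[...,::-1])
p=bot.get_obs()['eef_pos'];print((proj('scene',p)[0]-[210,190])*6)
E
```

```text
t 17.7 p [ 0.4976 -0.1529  0.1425] q [-0.3   0.34 -0.12  1.1   0.   -0.27] w 0.0451 F [0.2 0.1 0.3] tilt [0.0014 0.0003] W [0.   0.02 0.01]
(0.496, -0.1545, 0.077) -> [ 0.033 -0.034  1.31 ]
[250.829017    52.37921852]
```

View pics/s7.png

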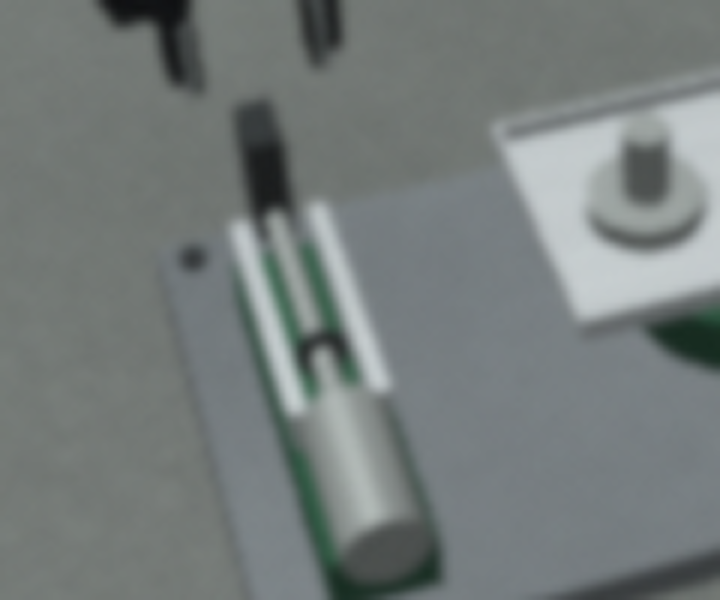

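The fingers straddle the grip block (its top at crop (256,125)), so I can descend and pinch.

>>> {"op": "drive_tool", "data": {"rows": [{"dx":0.03,"dy":-0.02,"dz":0.6,"wx":0,"wy":0,"wz":0,"hand":45},{"dx":0.03,"dy":-0.02,"dz":1.1,"wx":0,"wy":0,"wz":0,"hand":45},{"dx":0.03,"dy":-0.02,"dz":1.31,"wx":0,"wy":0,"wz":0,"hand":45},{"dx":0.03,"dy":-0.02,"dz":1.31,"wx":0,"wy":0,"wz":0,"hand":40},{"dx":0.03,"dy":-0.02,"dz":1.31,"wx":0,"wy":0,"wz":0,"hand":5},{"dx":0.03,"dy":-0.02,"dz":1.31,"wx":0,"wy":0,"wz":0,"hand":5},{"dx":0.03,"dy":-0.02,"dz":1.31,"wx":0,"wy":0,"wz":0,"hand":5},{"dx":0.03,"dy":-0.02,"dz":1.31,"wx":0,"wy":0,"wz":0,"hand":5},{"dx":0.03,"dy":-0.02,"dz":1.31,"wx":0,"wy":0,"wz":0,"hand":5},{"dx":0.03,"dy":-0.02,"dz":1.31,"wx":0,"wy":0,"wz":0,"hand":5}]}}

```text
clock: 18.75
eef_pos: [0.4969, -0.155, 0.0778]
tool_rot: [0.014, 1.0, -0.0, 0.002]
ft_force: [0.1, 0.1, 5.4]
grip_width: 0.0153
grasp_force: 60.0
```

```bash
python3 - <<'E'
from h import *
go(yaw=178.4)
C=lambda u,v:(210+u/6,190+v/6)
print('grip top',at('scene',C(256,125),.105))
for uv in((303,360),(343,350)): print('collar side',at('scene',C(*uv),.062))
print('collar top',at('scene',C(322,336),.073))
for z in(.06,.065,.07,.075,.08): print(z,'rail near',at('scene',C(238,225),z).round(4),at('scene',C(316,207),z).round(4),'far',at('scene',C(298,410),z).round(4),at('scene',C(383,388),z).round(4),
 'top', at('top',(180+512*.3836,80+293*.3833),z).round(4),at('top',(180+543*.3836,80+292*.3833),z).round(4), 'far',at('top',(180+513*.3836,80+188*.3833),z).round(4))
E
```

```text
t 18.75 p [ 0.4969 -0.155   0.0778] q [-0.3   0.41 -0.21  0.95  0.   -0.27] w 0.0153 F [0.1 0.1 5.4] tilt [ 0.0037 -0.0006] W [-0.01  0.04 -0.01]
grip top [ 0.49937175 -0.15515107  0.105     ]
collar side [ 0.59410636 -0.16479391  0.062     ]
collar side [ 0.5947657 -0.1485033  0.062    ]
collar top [ 0.59454934 -0.15608385  0.073     ]
0.06 rail near [ 0.508  -0.1702  0.06  ] [ 0.5095 -0.1365  0.06  ] far [ 0.6169 -0.1731  0.06  ] [ 0.6181 -0.139   0.06  ] top [ 0.5139 -0.1405  0.06  ] [ 0.5154 -0.1731  0.06  ] far [ 0.6283 -0.1433  0.06  ]
0.065 rail near [ 0.5131 -0.1709  0.065 ] [ 0.5146 -0.1374  0.065 ] far [ 0.6213 -0.1738  0.065 ] [ 0.6225 -0.1399  0.065 ] top [ 0.513  -0.1398  0.065 ] [ 0.5145 -0.1721  0.065 ] far [ 0.6268 -0.1425  0.065 ]
0.07 rail near [ 0.5183 -0.1716  0.07  ] [ 0.5198 -0.1383  0.07  ] far [ 0.6256 -0.1745  0.07  ] [ 0.6269 -0.1408  0.07  ] top [ 0.5121 -0.139   0.07  ] [ 0.5135 -0.1712  0.07  ] far [ 0.6253 -0.1417  0.07  ]
0.075 rail near [ 0.5234 -0.1722  0.075 ] [ 0.5249 -0.1393  0.075 ] far [ 0.63   -0.1752  0.075 ] [ 0.6312 -0.1417  0.075 ] top [ 0.5111 -0.1382  0.075 ] [ 0.5126 -0.1703  0.075 ] far [ 0.6238 -0.141   0.075 ]
0.08 rail near [ 0.5286 -0.1729  0.08  ] [ 0.5301 -0.1402  0.08  ] far [ 0.6344 -0.1758  0.08  ] [ 0.6356 -0.1426  0.08  ] top [ 0.5102 -0.1375  0.08  ] [ 0.5116 -0.1693  0.08  ] far [ 0.6222 -0.1402  0.08  ]
```

>>> {"op": "drive_tool", "data": {"rows": [{"dx":0.2,"dy":0,"dz":0,"wx":0,"wy":0,"wz":0,"hand":5},{"dx":0.5,"dy":0,"dz":0,"wx":0,"wy":0,"wz":0,"hand":5},{"dx":0.8,"dy":0,"dz":0,"wx":0,"wy":0,"wz":0,"hand":5},{"dx":1.1,"dy":0,"dz":0,"wx":0,"wy":0,"wz":0,"hand":5},{"dx":1.35,"dy":0,"dz":0,"wx":0,"wy":0,"wz":0,"hand":5},{"dx":1.5,"dy":0,"dz":0,"wx":0,"wy":0,"wz":0,"hand":5},{"dx":1.54,"dy":0,"dz":0,"wx":0,"wy":0,"wz":0,"hand":5},{"dx":1.54,"dy":0,"dz":0,"wx":0,"wy":0,"wz":0,"hand":5},{"dx":1.54,"dy":0,"dz":0,"wx":0,"wy":0,"wz":0,"hand":5},{"dx":1.54,"dy":0,"dz":0,"wx":0,"wy":0,"wz":0,"hand":5}]}}

```text
clock: 19.75
eef_pos: [0.4226, -0.1526, 0.0778]
tool_rot: [0.014, 1.0, 0.0, 0.005]
ft_force: [9.6, 1.4, 0.7]
grip_width: 0.0153
grasp_force: 59.6
```

```bash
python3 - <<'E'
from h import *
go(yaw=178.4);s=bot.get_obs();print(s['grasp_force'])
a=bot.camera('scene');b=bot.camera('top')
A=cv2.resize(a[195:255,225:295],(700,600),interpolation=cv2.INTER_CUBIC)
B=b[135:210,345:420]
cv2.imwrite('pics/s8.png',A[...,::-1]);cv2.imwrite('pics/t8.png',cv2.resize(B,(600,600),interpolation=cv2.INTER_CUBIC)[...,::-1])
for x in(.505,.515,.525):print(x,(proj('scene',[x,-.156,.073])[0]-[225,195])*10,(proj('top',[x,-.156,.073])[0]-[345,135])*8)
E
```

```text
t 19.75 p [ 0.4226 -0.1526  0.0778] q [-0.35  0.28 -0.4   0.87  0.   -0.32] w 0.0153 F [9.6 1.4 0.7] tilt [0.0097 0.0002] W [0.01 0.11 0.  ]
59.606478810310364
0.505 [292.5918327  266.40170192] [303.33578005 478.02855617]
0.515 [302.52875312 292.02920441] [302.8012055  448.88756219]
0.525 [312.61046241 318.03012008] [302.26858326 419.85299346]
```

View pics/s8.png

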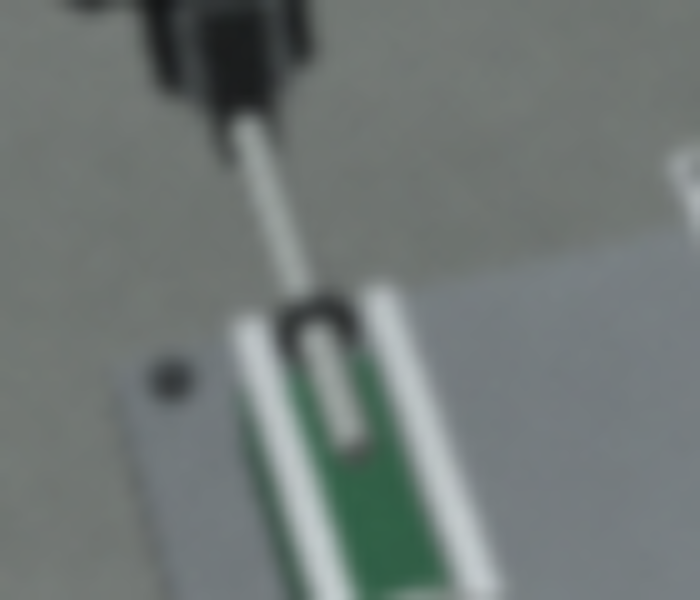

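View pics/t8.png

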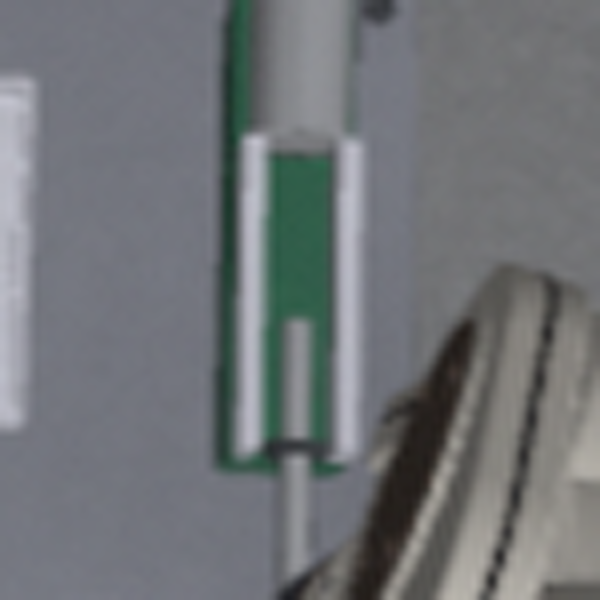

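Both crops show the collar just inside the channel's front end. In the top crop the collar is at row 447 and the rail ends at about row 461; in the scene crop they are (315,305) and (250,322)/(382,288). That leaves 3–4 mm, so I'll pull 3 mm more and measure edge profiles.

>>> {"op": "drive_tool", "data": {"rows": [{"dx":0.03,"dy":0,"dz":0,"wx":0,"wy":0,"wz":0,"hand":5},{"dx":0.06,"dy":0,"dz":0,"wx":0,"wy":0,"wz":0,"hand":5},{"dx":0.06,"dy":0,"dz":0,"wx":0,"wy":0,"wz":0,"hand":5},{"dx":0.06,"dy":0,"dz":0,"wx":0,"wy":0,"wz":0,"hand":5},{"dx":0.06,"dy":0,"dz":0,"wx":0,"wy":0,"wz":0,"hand":5}]}}

```text
clock: 20.35
eef_pos: [0.4198, -0.1525, 0.0778]
tool_rot: [0.014, 1.0, 0.0, 0.005]
ft_force: [8.4, 1.8, 0.9]
grip_width: 0.0153
grasp_force: 59.6
```

```bash
python3 - <<'E'
from h import *
go(yaw=178.4)
b=np.mean([bot.camera('top') for _ in range(4)],0).mean(2)
r=slice(185,200)
for c in(375,376,377,379,380,383,384,387,388,389):print(c,b[r,c].round().astype(int).tolist())
a=np.mean([bot.camera('scene') for _ in range(4)],0).mean(2)
# profiles along rod axis direction in scene: collar sides & rails
ax=lambda x,y,z:proj('scene',[x,y-.028*(x-.515),z])[0]
def prof(y,z,xs,im,c):
    out=[]
    for x in xs:
        u=proj(c,[x,y-.028*(x-.515),z])[0];out.append(cv2.getRectSubPix(im.astype(np.float32),(1,1),tuple(map(float,u)))[0,0])
    return np.round(out).astype(int).tolist()
xs=np.arange(.495,.54,.002);print(xs[0])
for c,im in(('scene',a),('top',b)):
    for y,z in((-.156,.073),(-.150,.0715),(-.162,.0715),(-.1385,.067),(-.1400,.067),(-.1715,.067),(-.173,.067)):print(c,y,z,prof(y,z,xs,im,c))
E
```

```text
t 20.35 p [ 0.4198 -0.1525  0.0778] q [-0.35  0.28 -0.41  0.87  0.   -0.32] w 0.0153 F [8.4 1.8 0.9] tilt [0.0099 0.0002] W [0.01 0.11 0.01]
375 [161, 167, 167, 167, 167, 163, 140, 100, 73, 108, 119, 119, 118, 118, 119]
376 [185, 186, 185, 186, 187, 178, 134, 84, 73, 107, 118, 118, 117, 118, 118]
377 [146, 146, 146, 147, 147, 138, 93, 58, 69, 101, 119, 118, 118, 118, 118]
379 [70, 71, 72, 71, 72, 70, 57, 52, 63, 88, 105, 103, 104, 105, 105]
380 [98, 98, 99, 98, 98, 91, 58, 66, 97, 104, 108, 108, 108, 109, 110]
383 [118, 118, 118, 118, 118, 110, 72, 74, 112, 119, 128, 129, 129, 129, 127]
384 [78, 78, 78, 78, 78, 75, 64, 60, 63, 87, 114, 114, 115, 114, 113]
387 [159, 159, 160, 159, 160, 157, 148, 140, 79, 108, 116, 116, 116, 117, 117]
388 [185, 185, 185, 185, 186, 183, 165, 136, 105, 117, 115, 115, 116, 115, 116]
389 [159, 160, 160, 160, 159, 158, 146, 124, 117, 116, 115, 115, 115, 115, 115]
0.495
scene -0.156 0.073 [150, 150, 150, 150, 149, 147, 144, 134, 121, 100, 82, 70, 71, 87, 107, 125, 136, 143, 146, 149, 149, 149, 149]
scene -0.15 0.0715 [115, 114, 115, 114, 113, 110, 107, 99, 9
[... 932 characters left out ...]
6, 111, 117, 118, 118, 118, 118, 118, 118, 118, 118, 118]
top -0.162 0.0715 [117, 117, 117, 117, 117, 113, 91, 72, 65, 72, 72, 74, 77, 78, 78, 79, 79, 79, 79, 79, 80, 80, 80]
top -0.1385 0.067 [118, 118, 117, 118, 118, 118, 111, 94, 74, 82, 111, 144, 175, 182, 183, 182, 182, 181, 181, 180, 180, 180, 180]
top -0.14 0.067 [118, 118, 118, 118, 118, 118, 109, 91, 71, 69, 91, 122, 153, 160, 162, 161, 160, 160, 159, 159, 159, 158, 158]
top -0.1715 0.067 [116, 115, 115, 115, 115, 115, 116, 115, 107, 125, 145, 164, 175, 179, 180, 180, 180, 179, 179, 179, 180, 181, 181]
top -0.173 0.067 [116, 115, 115, 115, 115, 115, 116, 116, 114, 123, 137, 153, 162, 165, 166, 166, 165, 165, 165, 165, 167, 170, 171]
```

```bash
python3 -c "
from workcell import bot
print(bot.job_done())"
```

```text
the job is handed in; nothing more can be done
None
```

The job is handed in, with no verdict returned: two silver bosses in the pan put the pointer about 1 mm below the window's middle, and the gripper holds the rod with its collar within about 1 mm of the channel's front end (camera estimates); the gate, hammer, plate and tin were not knowingly touched.

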